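# Feed one packing block from the counter dispenser

### The job

Press down the latch tab on the dispenser's pusher and slide the pusher forward to the very next stop, where the released tab clicks up again; do not force it or run past that stop. Then draw the block it has pushed out of the mouth, leaving the other blocks in the dispenser, and lay it flat in the grey tray without dropping it. Leave the other things on the counter where they are.

Things in the scene. Friction and masses are not known exactly. Their poses are not given: they have to be found in the camera images.
- dispenser: Fixed counter-top dispenser, 333 mm long, 100 mm wide base plate. Origin on the counter (z = 0), on its centre line; y axis = feed direction, x across, z up. From the rear: a 34 mm wide aluminium rail, top at z = 26 mm, y = -173 to 22 mm, that carries the pusher; then the magazine of stacked blocks, y = 22 to 158 mm, where the frame ends. Same axes for its points
- magazine (a point): Middle of the magazine's deck, at the dispenser's y = 90 mm, z = 28 mm. Three blocks lie stacked flat on it, long side along y, held by four corner angles (58 mm over the outside in x), a front and a rear lip, all with tops at z = 85 mm
- mouth (a point): Middle of the lower edge of the mouth, at the dispenser's y = 158 mm, deck height z = 28 mm. The mouth is 19.5 mm high: only the bottom block passes, the lip above holds the others back. A block pushed out of it sticks out free in the air, its underside 28 mm above the counter, and must be drawn straight along +y until its rear end is past the lip
- pusher (a joint): Travel of the pusher along +y, m: 0 = locked in the first stop (as found), 0.118 = end. The next stop lies between 0.070 and 0.086 (2 mm play either way), different every time, hidden inside the rail: it must be felt. A third, wrong stop lies 30 mm beyond it. Sliding takes about 2 to 5 N. Locked, it cannot slide; over 60 N from the robot counts as forcing
- carriage (a point): Top centre of the pusher's black carriage (at ridge height, z = 78 mm), 65 mm long (y), 62 mm wide. Two cross ridges, 10 mm thick, leave a 45 mm long pocket between them, open at the sides, with the tab in it; the carriage can be pushed by the ridges. A steel blade, 36 mm wide, 13 mm thick, reaches forward from it and pushes the bottom block
- latch_tab (a joint): How far the spring tab is pressed down, m: 0 = up, only possible in a stop; over 0.005 = tooth free, pusher slides; 0.009 = fully down. 4 N to start, 9 N fully down. Let go between stops it stays at 0.005, the tooth rubbing lightly, and the carriage can be pushed on until the tooth jumps up into the next stop (tab at 0) and the pusher stops dead
- tab_top (a point): Middle of the top face of the tab, a level ribbed steel plate 50 mm (x) by 41 mm (y), 66 mm above the counter when up, 12 mm below the ridge tops before and behind it. Moves with pusher and tab
- block0_center (a point): Centre of the bottom block, plain light wood, 44 mm wide (its x) by 120 mm long (its y) by 16 mm high, about 65 g. As found its front is 8 mm inside the mouth plane; after the push it sticks out by about 55 to 76 mm
- block1_center (a point): Centre of the second block, alike, resting on the first; it must stay in the dispenser
- block2_center (a point): Centre of the top block, alike; it must stay in the dispenser
- block0: The bottom block; origin at the centre of its underside
- tray: Fixed open grey plastic tray, 138 mm (x) by 188 mm (y), 22 mm high, walls and floor 4 mm thick. Origin: centre of its underside, on the counter
- mug_a: White mug, 95 mm high, leave alone
- mug_b: White mug, 85 mm high, leave alone
- pen_box: Box of pens, 70 x 100 mm, 125 mm high, leave alone
- tape_stand: Tape stand, 55 x 130 mm, 78 mm high, leave alone
- wrench: Wrench, 190 mm long, lying flat, leave alone
- oil_bottle: Bottle, 64 mm wide, 170 mm high, leave alone

How it is judged:
On the way, in this order (a step that is already met when the one before it is completed fails the run):
1. the pusher is locked in the next stop: slid 64 to 92 mm, tab up again (pressed less than 2 mm) (value of joint pusher between 0.064 and 0.092 m and value of joint latch_tab below 0.002 m), for 0.2 s.
2. the bottom block is drawn clear of the mouth (y of block0_center in the frame of mouth above 0.055 m), for 0.1 s.
At the end, for the whole second after the job is handed in: The pusher is locked in the next stop (slid 64 to 92 mm, tab pressed less than 2 mm); the bottom block lies flat (within 0.1 rad, same face up) on the tray's floor, inside its walls, at rest; the two other blocks are still stacked in the magazine, within 12 mm of where they were along the feed (all of step 1 and x of block0_center in the frame of tray between -0.05 and 0.05 m and y of block0_center in the frame of tray between -0.075 and 0.075 m and height (world z) of block0_center below 0.018 m and angle between block0's own z axis and vertical below 0.1 rad and linear speed of block0 below 0.02 m/s and y of block1_center in the frame of dispenser between 0.078 and 0.102 m and y of block2_center in the frame of dispenser between 0.078 and 0.102 m and horizontal distance between block1_center and block2_center below 0.02 m); the robot touches nothing.
It fails at once if the pusher is slid past the next stop (more than 94 mm) (value of joint pusher above 0.094 m).
It fails at once if the dispenser or its pusher is forced (more than 60 N from the robot) (contact force between any of the arm, the fingers and dispenser above 60 N).
It fails at once if the block falls (faster than 0.7 m/s with no finger on it) (linear speed of block0 above 0.7 m/s and contact force between the fingers and block0 below 0.05 N).
It fails at once if a bystander is moved more than 40 mm (distance of any of mug_a, mug_b, pen_box, tape_stand, wrench, oil_bottle from where it was at the start of the episode above 0.04 m).
It also fails if it takes over 58 s, if anything falls off the work surface, if the arm or the gripper's body presses on something with over 40 N, if the wrist force passes 120 N, or if a joint passes its speed limit or range.

### The arm

A 7-joint arm with a two-finger parallel gripper is mounted at the origin on the work surface. World frame = base frame: x ahead of the robot, y to its left, z up, the work surface at z = 0. Lengths are in m, angles in rad, forces in N, time in s.
With the tool pointing down it reaches from about 0.35 to 0.9 m from the base axis. Payload 8.1 kg.
Tool frame: the origin (TCP) lies midway between the tips of the shut fingers; the grasp point (between the pads) lies 19 mm behind it; z points along the fingers, y is the line along which they close (so a half turn about z gives the same grasp; the last joint's range is limited). The gripper opens to 92 mm and grips with 3 to 60 N. Pads are 19 mm wide; open, the fingers measure 130 mm over their backs; the gripper's body (75 mm by 190 mm) begins 47 mm behind the grasp point.
Start: joints at [1.069, 0.434, 0.025, 1.573, -0.012, 1.134, -0.075], TCP at [0.243, -0.576, 0.203] pointing down, gripper open.
Joint ranges: [-2.62, 2.62], [-0.44, 2.09], [-1.27, 1.32], [0.08, 2.57], [-1.32, 4.46], [0.12, 2], [-2.74, 2.74]. Speed limits (rad/s): [2.22, 2.22, 3.01, 3.01, 3.14, 3.14, 3.14].

### API

Orientations are given as a rotation vector (axis times angle).
In Python, from cell import observe, get_image, camera_model, sign_off, recognise, silhouettes gives the robot as it stands.
- The arm moves only by the tool apply_moves, never from a script. Its argument "motion" is a list of rows, each an object of numbers: "x", "y", "z": the shift along the world's x, y, z in cm; "yaw": the turn about the world's z in degrees; "hand": the opening, from -1 (shut) to 1 (fully open), so that 0 is half open. In form: [{"x": .., "y": .., "z": .., "yaw": .., "hand": ..}, ...]. A call has 1 to 10 rows; each row is the pose to reach, as a shift and turn from the pose commanded when the call began; what a row does not reach only later rows make up. A row lasts 1/8 s, in which the tool goes at most 62.5 mm and 10.7 degrees, less where a joint would pass 70% of its speed; a pose out of reach is approached as far as the arm can. A call with a gripper value outside its range is refused whole. The fingers move at their own pace and stop on an object; "newtons" is the grip in N (left out, the last holds). Time passes only in rows, so rows that repeat a pose let the fingers close. It gives the time, the measured TCP pose, the force, the opening and the grip force at its end, in the units of the state.
- observe(): the state, without advancing time (a new reading comes with each control period).
- get_image(name): name is "side" or "top" or "wrist"; returns the picture (400x640x3 uint8, blue, green, red); there is no depth.
- camera_model(name): a dict with "camera_matrix" (3x3 intrinsics, pixels), "T" (4x4, takes a point from camera to world coordinates). Camera axes: x right, y up, looking along -z (the intrinsics and any distortion apply to the point x, -y, -z); pixel columns grow to the right and rows downward; lengths in m; the calibration is good to about 2 mm. A picture is of the moment at which its call begins: read the wrist's pose just before it. camera_model takes no time and is no camera call; for the wrist camera it gives the pose at the moment of the call.
- sign_off(): hands the job in; it is judged then, once.
Trained networks look in the newest picture that a camera, given by its name, has taken for a name from the list of things; names that differ only in an ending like _2 or _b are one class to them, and where a whole thing is asked for, a point or a joint stands for the part that bears it (a point fixed in the world has none). Each returns a list of dicts, best first, with "p" (0 to 1); they miss things now and then, are a little off and sometimes report something else, mostly with a low value. They report only what shows in the picture. A call takes as long as a camera call.
- recognise(query, camera): "rect" ([left, top, right, bottom] in pixels, round what is visible of it).
- silhouettes(query, camera): "mask" (400x640 bool, what is visible of it) and "rect" ([left, top, right, bottom] in pixels, round what is visible of it).
The state is a dict: "clock": time; "joints": joint angles; "dq": joint speeds; "joint_efforts": joint torques, N m; "position": TCP position; "ee_rot": TCP orientation; "force": force on the tool from outside, world axes, zero at the start; "ft_torque": the same for the moment, N m; "width": opening from 0.0 (shut) to 1.0 (fully open); "gripper_force": force on a finger pad.
Only numpy, scipy, OpenCV 4.12 (cv2) and the standard library are available. Lean on these libraries where they do the work, as an engineer would, in place of code of your own. Each camera call takes 0.05 s, during which the arm holds its last target. There are 200 camera calls.

## Working session

There is one attempt and no reset: what is moved stays moved. The work goes in short steps, Python scripts to look and compute and a tool call to move; the robot and the scene stay as the last step left them, time stands still between calls to the robot, and variables do not carry over. Pictures are saved under pics/ and viewed, at most 10 in all, crops included, and the job is handed in when it is done.

Besides the shell and the picture viewer there is one more tool, called after "Emit:" in YAML: its name, and indented under it one key for each argument. apply_moves: Moves the arm, as the interface text tells. Its arguments: {"type":"object","properties":{"motion":{"type":"array","items":{"type":"object","properties":{"x":{"type":"number"},"y":{"type":"number"},"z":{"type":"number"},"yaw":{"type":"number"},"hand":{"type":"number"}}}},"newtons":{"type":"number"}},"required":["motion"]}

```bash
mkdir -p pics
python3 - <<'E'
from cell import *
import cv2,numpy as np
s=observe();print({k:np.round(v,3).tolist() for k,v in s.items()})
a=get_image("top");cv2.imwrite("pics/top.png",a)
for q in ["dispenser","carriage","latch_tab","tray","block2_center"]:
    r=recognise(q,"top");print(q,[(x['rect'],round(x['p'],2)) for x in r[:2]])
b=get_image("side");cv2.imwrite("pics/side.png",b)
for c in("top","side"):
    m=camera_model(c);print(c,np.round(m['camera_matrix'],1).tolist(),np.round(m['T'],3).tolist(),[k for k in m])
E
```

```text
{'clock': 0.0, 'joints': [1.069, 0.435, 0.025, 1.574, -0.012, 1.134, -0.075], 'dq': [-0.0, -0.0, -0.002, -0.001, -0.002, 0.001, -0.0], 'joint_efforts': [-0.001, -66.785, 0.985, -31.446, -0.061, 0.043, 0.0], 'position': [0.242, -0.575, 0.202], 'ee_rot': [-3.078, -0.622, 0.001], 'force': [0.248, -0.227, -0.259], 'ft_torque': [-0.001, 0.024, 0.012], 'gripper_force': 0.0, 'width': 0.997}
dispenser [([331.2, 181.5, 448.0, 236.8], 0.59)]
carriage [([381.0, 198.6, 453.3, 234.9], 0.8)]
latch_tab [([427.1, 209.2, 446.4, 226.0], 0.53), ([320.6, 241.0, 333.6, 297.0], 0.16)]
tray [([182.8, 184.3, 238.7, 257.6], 0.57)]
block2_center [([335.4, 190.9, 380.2, 214.8], 0.94)]
top [[420.6, 0.0, 322.9], [0.0, 420.6, 198.0], [0.0, 0.0, 1.0]] [[0.028, 0.995, -0.099, 0.437], [-1.0, 0.027, -0.012, -0.011], [-0.009, 0.099, 0.995, 1.222], [0.0, 0.0, 0.0, 1.0]] ['camera_matrix', 'T']
side [[383.7, 0.0, 319.9], [0.0, 383.7, 195.0], [0.0, 0.0, 1.0]] [[-0.762, 0.426, -0.488, 0.069], [-0.648, -0.491, 0.583, 0.628], [0.009, 0.76, 0.65, 0.746], [0.0, 0.0, 0.0, 1.0]] ['camera_matrix', 'T']
```

View pics/top.png

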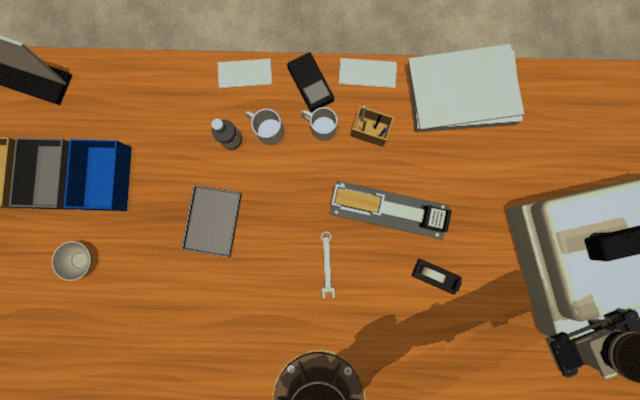

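View pics/side.png

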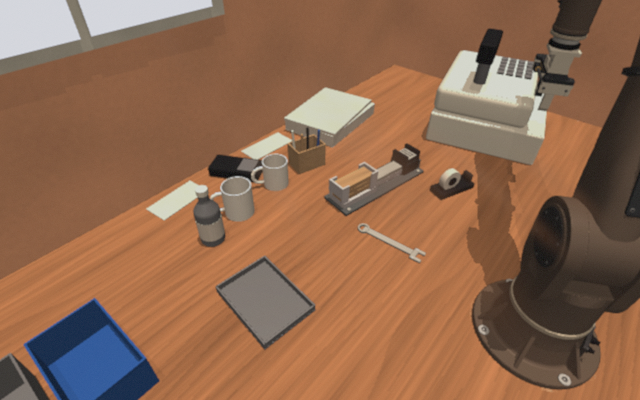

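```bash
cat > h.py <<'E'
from cell import *
import cv2,numpy as np
def ray(c,u,v,z,m=None):
    m=m or camera_model(c);K=m['camera_matrix'];T=np.array(m['T'])
    d=np.linalg.inv(K)@[u,v,1];d=T[:3,:3]@[d[0],-d[1],-d[2]];o=T[:3,3]
    return o+d*(z-o[2])/d[2]
def proj(c,p,m=None):
    m=m or camera_model(c);T=np.array(m['T']);q=T[:3,:3].T@(np.asarray(p)-T[:3,3])
    h=np.array(m['camera_matrix'])@[q[0],-q[1],-q[2]];return h[:2]/h[2]
E
python3 - <<'E'
from h import *
a=cv2.imread("pics/top.png")
c=np.hstack([cv2.resize(a[175:245,325:455],None,fx=5,fy=5,interpolation=cv2.INTER_CUBIC)])
d=cv2.resize(a[178:262,175:247],None,fx=2,fy=2)
cv2.imwrite("pics/c.png",c)
get_image("top")
for q,z in (("dispenser",.005),("tray",.022),("pusher",.07),("block2",.076),("latch_tab",.066)):
    try:
        for r in silhouettes(q,"top")[:1]:
            (x,y),wh,an=R=cv2.minAreaRect(cv2.findNonZero(r['mask'].astype(np.uint8)))
            P=np.array([ray("top",u,v,z)[:2] for u,v in cv2.boxPoints(R)])
            print(q,round(r['p'],2),np.round((x,y),1),np.round(P.mean(0),3),"sides",np.round(np.linalg.norm(np.diff(P,axis=0),axis=1),3),"dirs",np.round(np.degrees(np.arctan2(*np.diff(P,axis=0)[:2].T[::-1])),1))
    except Exception as e:print(q,e)
E
```

```text
dispenser 0.75 [390.1 210. ] [ 0.528 -0.191] sides [0.106 0.347 0.105] dirs [ -10.9 -101.1]
tray 0.81 [210.7 221.1] [0.481 0.322] sides [0.19  0.145 0.189] dirs [ -6.6 -98.5]
pusher 0.76 [415.2 215.7] [ 0.509 -0.251] sides [0.067 0.19  0.067] dirs [ -8.6 -98. ]
latch_tab 0.82 [436.  218.2] [ 0.504 -0.309] sides [0.052 0.041 0.052] dirs [-11.1 -99.9]
```

View pics/c.png

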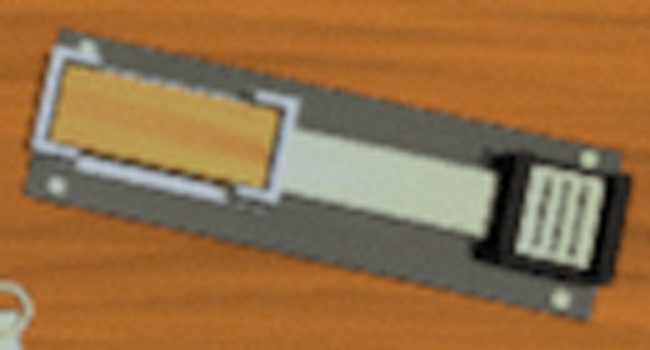

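Run:
```python
from h import *
f=lambda u,v,z:ray("top",325+u/5,175+v/5,z)
b=np.mean([f(*p,.076) for p in[(68,65),(272,110),(262,190),(50,142)]],0)
t=np.mean([f(*p,.066) for p in[(530,166),(605,175),(593,267),(517,255)]],0)
base=[f(*p,.004) for p in[(65,30),(620,150),(590,320),(25,193)]]
print(b,t,np.linalg.norm(b-t),np.degrees(np.arctan2(*(b-t)[[1,0]])));print(np.round(base,3),np.mean(base,0))
for i,j in((1,0),(2,3)):
    d=base[j]-base[i];print(np.linalg.norm(d),np.degrees(np.arctan2(d[1],d[0])))
```

```text
[ 0.54616051 -0.09234221  0.076     ] [ 0.50396909 -0.31225006  0.066     ] 0.22414186958572002 79.1392354217199
[[ 0.608 -0.039  0.004]
 [ 0.547 -0.362  0.004]
 [ 0.448 -0.345  0.004]
 [ 0.512 -0.018  0.004]] [ 0.52876706 -0.19121246  0.004     ]
0.32890420441368584 79.19992901964852
0.332837475427501 78.86920737195037
```

Emit:
apply_moves:
  motion:
    - {"z": 5}
    - {"z": 8,"y": 3,"yaw": 9}
    - {"z": 8,"y": 8,"x": 3,"yaw": 18}
    - {"z": 5,"y": 13,"x": 8,"yaw": 28}
    - {"z": 3,"y": 18,"x": 13,"yaw": 38}
    - {"z": 0,"y": 23,"x": 18,"yaw": 47}
    - {"z": 0,"y": 25,"x": 22,"yaw": 56,"hand": -1}
    - {"z": 0,"y": 26.6,"x": 26,"yaw": 56,"hand": -1}
    - {"z": 0,"y": 26.6,"x": 26,"yaw": 56,"hand": -1}

```text
schema error: expected keys x, y, z, yaw, hand
```

Emit:
apply_moves:
  motion:
    - {"x": 0,"y": 0,"z": 5,"yaw": 0,"hand": 1}
    - {"x": 0,"y": 3,"z": 8,"yaw": 9,"hand": 1}
    - {"x": 3,"y": 8,"z": 8,"yaw": 18,"hand": 1}
    - {"x": 8,"y": 13,"z": 5,"yaw": 28,"hand": 0}
    - {"x": 13,"y": 18,"z": 3,"yaw": 38,"hand": -1}
    - {"x": 18,"y": 23,"z": 0,"yaw": 47,"hand": -1}
    - {"x": 22,"y": 25,"z": 0,"yaw": 56,"hand": -1}
    - {"x": 26,"y": 26.5,"z": 0,"yaw": 56,"hand": -1}
    - {"x": 26,"y": 26.5,"z": 0,"yaw": 56,"hand": -1}
    - {"x": 26,"y": 26.5,"z": 0,"yaw": 56,"hand": -1}

```text
clock: 1.9
position: [0.5025, -0.3111, 0.2029]
ee_rot: [-2.426, -1.995, 0.001]
force: [-0.1, -0.6, 0.3]
width: 0.289
gripper_force: 0.0
```

Run:
```python
from h import *
s=observe();print(s['clock'],np.round(s['position'],4),np.round(s['ee_rot'],3),np.round(s['force'],2),s['width'])
m=camera_model("wrist");a=get_image("wrist");cv2.imwrite("pics/w1.png",a)
for r in silhouettes("latch_tab","wrist")[:2]:
    R=cv2.minAreaRect(cv2.findNonZero(r['mask'].astype(np.uint8)))
    P=np.array([ray("wrist",u,v,.066,m)[:2] for u,v in cv2.boxPoints(R)])
    d=np.diff(P,axis=0);print(r['p'],r['rect'],P.mean(0).round(4),np.linalg.norm(d,axis=1).round(3),np.degrees(np.arctan2(d[:,1],d[:,0])).round(1))
for p in[(.504,-.3115,.066),(*s['position'][:2],.066)]:print(proj("wrist",p,m))
```

```text
1.9 [ 0.5025 -0.3111  0.2029] [-2.426e+00 -1.995e+00  1.000e-03] [-0.06 -0.59  0.28] 0.28901837159225646
[321.89384225 186.72707466]
[320.49693935 186.64425251]
```

View pics/w1.png

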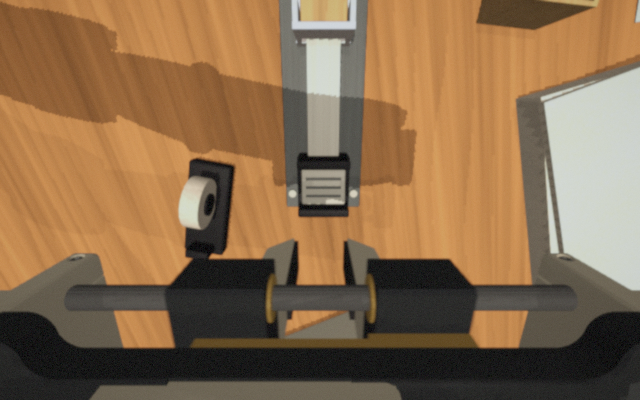

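Emit:
apply_moves:
  motion:
    - {"x": 0.3,"y": 0,"z": -5,"yaw": 0,"hand": -1}
    - {"x": 0.3,"y": 0,"z": -10,"yaw": 0,"hand": -1}
    - {"x": 0.3,"y": 0,"z": -12.8,"yaw": 0,"hand": -1}
    - {"x": 0.3,"y": 0,"z": -12.8,"yaw": 0,"hand": -1}
    - {"x": 0.3,"y": 0,"z": -13.2,"yaw": 0,"hand": -1}
    - {"x": 0.3,"y": 0,"z": -13.2,"yaw": 0,"hand": -1}

```text
clock: 2.75
position: [0.5062, -0.3117, 0.0725]
ee_rot: [2.426, 1.993, 0.001]
force: [0.2, 1.5, -0.1]
width: 0.006
gripper_force: 0.0
```

Run:
```python
from h import *
m=camera_model("wrist");a=get_image("wrist");cv2.imwrite("pics/w2.png",a)
s=get_image("side");b=cv2.resize(s[110:230,300:480],None,fx=4,fy=4);cv2.imwrite("pics/s2.png",b)
```

```text
(no output)
```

View pics/w2.png

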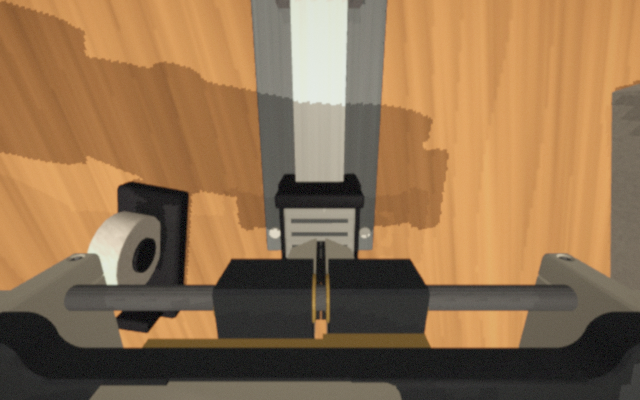

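Emit:
apply_moves:
  motion:
    - {"x": 0,"y": 0,"z": -0.4,"yaw": 0,"hand": -1}
    - {"x": 0,"y": 0,"z": -0.8,"yaw": 0,"hand": -1}
    - {"x": 0,"y": 0,"z": -1.2,"yaw": 0,"hand": -1}
    - {"x": 0,"y": 0,"z": -1.2,"yaw": 0,"hand": -1}

```text
clock: 3.35
position: [0.5053, -0.3108, 0.0586]
ee_rot: [-2.426, -1.995, 0.001]
force: [0.0, -0.7, 0.9]
width: 0.006
gripper_force: 0.0
```

Emit:
apply_moves:
  motion:
    - {"x": 0,"y": 0,"z": -0.1,"yaw": 0,"hand": -1}
    - {"x": 0,"y": 0,"z": -0.1,"yaw": 0,"hand": -1}

```text
clock: 3.6
position: [0.5057, -0.311, 0.0581]
ee_rot: [2.427, 1.995, 0.0]
force: [0.5, -0.1, -0.1]
width: 0.006
gripper_force: 0.0
```

Run:
```python
from h import *
s=observe();print(np.round(s['force'],2),np.round(s['ft_torque'],2),s['position'])
s=get_image("side");b=cv2.resize(s[110:230,300:480],None,fx=4,fy=4);cv2.imwrite("pics/s3.png",b)
a=get_image("wrist");
cv2.imwrite("pics/w3.png",np.hstack([cv2.resize(a[170:270,250:400],(640,427)),][:1]))
cv2.imwrite("pics/mix.png",np.vstack([cv2.resize(b,(480,320)),cv2.resize(a[170:270,250:400],(480,270))]))
```

```text
[ 0.47 -0.12 -0.12] [-0.06 -0.12 -0.  ] [ 0.50570845 -0.31097581  0.05812827]
```

View pics/mix.png

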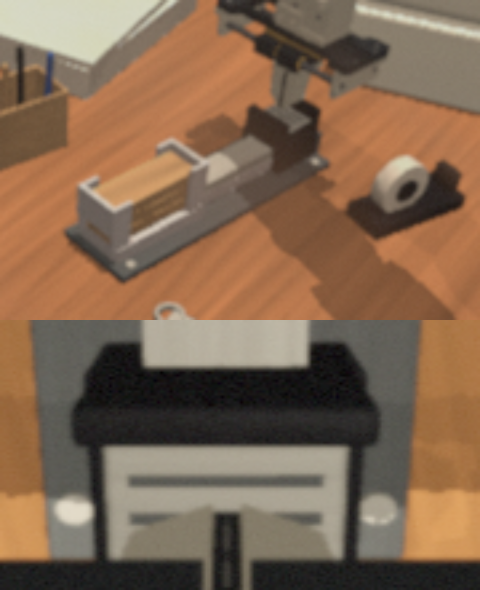

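Emit:
apply_moves:
  motion:
    - {"x": 0,"y": 0,"z": -0.1,"yaw": 0,"hand": -1}
    - {"x": 0,"y": 0,"z": -0.2,"yaw": 0,"hand": -1}
    - {"x": 0,"y": 0,"z": -0.2,"yaw": 0,"hand": -1}

```text
clock: 4.08
position: [0.5056, -0.311, 0.056]
ee_rot: [-2.427, -1.995, 0.0]
force: [0.1, -0.1, 0.3]
width: 0.006
gripper_force: 0.0
```

Emit:
apply_moves:
  motion:
    - {"x": 0,"y": 0,"z": -0.1,"yaw": 0,"hand": -1}
    - {"x": 0,"y": 0,"z": -0.2,"yaw": 0,"hand": -1}
    - {"x": 0,"y": 0,"z": -0.2,"yaw": 0,"hand": -1}

```text
clock: 4.45
position: [0.5056, -0.3109, 0.054]
ee_rot: [-2.427, -1.995, 0.0]
force: [-0.9, 0.1, 0.2]
width: 0.002
gripper_force: 0.0
```

Run:
```python
from h import *
s=observe();print(np.round(s['force'],2),np.round(s['ft_torque'],2),s['position'],np.round(s['joint_efforts'],2))
a=get_image("side")
m=camera_model("side")
for p in [(*s['position'][:2],s['position'][2]),(*s['position'][:2],s['position'][2]+.1)]:print((proj("side",p,m)-[300,110])*480/180)
m=camera_model("wrist");print(proj("wrist",s['position'],m))
```

```text
[-0.87  0.13  0.17] [ 0.01 -0.13  0.02] [ 0.50559285 -0.31094881  0.0540154 ] [-1.000e-02 -6.847e+01 -4.000e+00 -2.471e+01 -4.000e-02  2.000e-02
 -1.000e-02]
[280.73110962 123.87227538]
[294.48138312  50.13656377]
[320.42565592 236.84718835]
```

Emit:
apply_moves:
  motion:
    - {"x": 0,"y": 0,"z": -0.1,"yaw": 0,"hand": -1}
    - {"x": 0,"y": 0,"z": -0.2,"yaw": 0,"hand": -1}
    - {"x": 0,"y": 0,"z": -0.3,"yaw": 0,"hand": -1}
    - {"x": 0,"y": 0,"z": -0.3,"yaw": 0,"hand": -1}

```text
clock: 5.0
position: [0.5056, -0.3109, 0.051]
ee_rot: [-2.427, -1.995, 0.0]
force: [-0.5, 0.4, -0.2]
width: 0.001
gripper_force: 0.0
```

Run:
```python
from h import *
s=observe();print(np.round(s['force'],2),np.round(s['ft_torque'],2),s['position'])
a=get_image("side");w=get_image("wrist")
b=cv2.resize(a[135:175,380:430],(750,600),interpolation=cv2.INTER_CUBIC)
cv2.imwrite("pics/s4.png",b)
```

```text
[-0.48  0.36 -0.2 ] [ 0.01 -0.11 -0.01] [ 0.50557335 -0.31092733  0.051013  ]
```

View pics/s4.png

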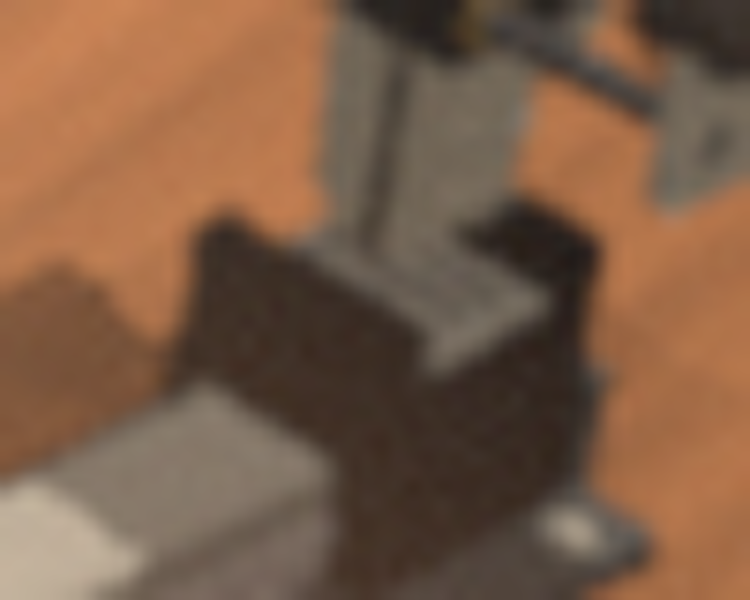

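Run:
```python
from h import *
s=observe();m=camera_model("wrist");T=np.array(m['T']);print(np.round(T,3).tolist(),np.round(m['camera_matrix'],1).tolist())
# picture mix: TCP z .0581, shift camera up by .0071
m2=dict(m);T2=T.copy();T2[2,3]+=.0071;m2['T']=T2
for nm,w,uL,uR,v in(("tab",.050,250+103/3.2,250+348/3.2,170+125/2.7),("ridge",.062,250+75/3.2,250+377/3.2,170+85/2.7)):
    for z in(.05,.058,.066,.078,.09):
        print(nm,z,np.linalg.norm(ray("w",uL,v,z,m2)-ray("w",uR,v,z,m2)).round(4),w, ray("w",(uL+uR)/2,v,z,m2).round(4))
w=get_image("wrist")
cv2.imwrite("pics/w4.png",cv2.resize(w[150:275,230:420],(760,500),interpolation=cv2.INTER_CUBIC))
```

```text
[[0.981, 0.185, 0.06, 0.522], [-0.194, 0.933, 0.303, -0.23], [0.0, -0.309, 0.951, 0.233], [0.0, 0.0, 0.0, 1.0]] [[287.7, 0.0, 320.4], [0.0, 287.7, 203.6], [0.0, 0.0, 1.0]]
tab 0.05 0.0539 0.05 [ 0.508  -0.2991  0.05  ]
tab 0.058 0.0516 0.05 [ 0.5086 -0.2962  0.058 ]
tab 0.066 0.0493 0.05 [ 0.5092 -0.2933  0.066 ]
tab 0.078 0.0459 0.05 [ 0.51   -0.2889  0.078 ]
tab 0.09 0.0425 0.05 [ 0.5109 -0.2845  0.09  ]
ridge 0.05 0.0653 0.062 [ 0.5102 -0.2884  0.05  ]
ridge 0.058 0.0625 0.062 [ 0.5107 -0.286   0.058 ]
ridge 0.066 0.0598 0.062 [ 0.5112 -0.2835  0.066 ]
ridge 0.078 0.0556 0.062 [ 0.5119 -0.2797  0.078 ]
ridge 0.09 0.0515 0.062 [ 0.5126 -0.276   0.09  ]
```

View pics/w4.png

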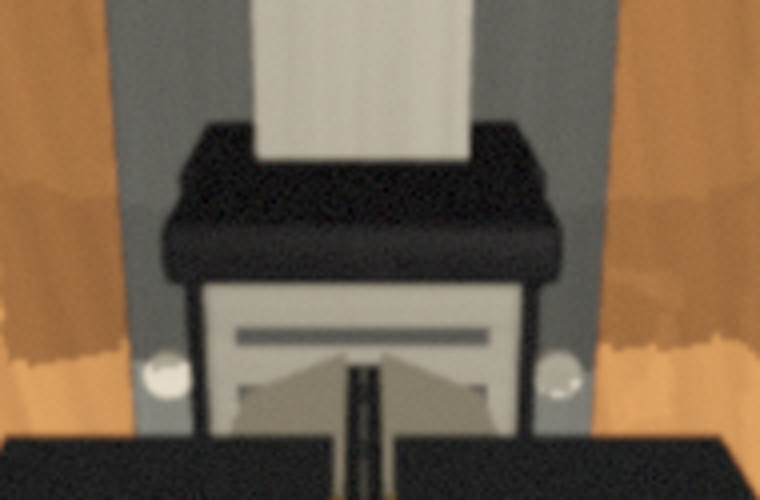

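Emit:
apply_moves:
  motion:
    - {"x": 0,"y": 0,"z": -0.1,"yaw": 0,"hand": -1}
    - {"x": 0,"y": 0,"z": -0.2,"yaw": 0,"hand": -1}
    - {"x": 0,"y": 0,"z": -0.3,"yaw": 0,"hand": -1}
    - {"x": 0,"y": 0,"z": -0.3,"yaw": 0,"hand": -1}

```text
clock: 5.65
position: [0.5056, -0.3109, 0.048]
ee_rot: [-2.427, -1.995, 0.0]
force: [-0.0, -0.0, 0.1]
width: 0.004
gripper_force: 0.0
```

Emit:
apply_moves:
  motion:
    - {"x": 0,"y": 0,"z": -0.1,"yaw": 0,"hand": -1}
    - {"x": 0,"y": 0,"z": -0.2,"yaw": 0,"hand": -1}
    - {"x": 0,"y": 0,"z": -0.3,"yaw": 0,"hand": -1}
    - {"x": 0,"y": 0,"z": -0.3,"yaw": 0,"hand": -1}

```text
clock: 6.15
position: [0.5056, -0.311, 0.045]
ee_rot: [-2.427, -1.995, 0.0]
force: [-0.6, -0.2, 0.0]
width: 0.009
gripper_force: 0.0
```

Emit:
apply_moves:
  motion:
    - {"x": 0,"y": 0,"z": -0.1,"yaw": 0,"hand": -1}
    - {"x": 0,"y": 0,"z": -0.2,"yaw": 0,"hand": -1}
    - {"x": 0,"y": 0,"z": -0.2,"yaw": 0,"hand": -1}

```text
clock: 6.52
position: [0.5056, -0.3109, 0.043]
ee_rot: [-2.427, -1.995, 0.0]
force: [-0.6, 0.1, -0.6]
width: 0.005
gripper_force: 0.0
```

Run:
```python
from h import *
s=observe();print(np.round(s['force'],2),np.round(s['ft_torque'],2),s['position'],s['ee_rot'])
a=get_image("side");w=get_image("wrist");cv2.imwrite("pics/w5.png",w);cv2.imwrite("pics/s5.png",a)
p=cv2.resize(a[130:180,375:435],(560,460),interpolation=cv2.INTER_CUBIC)
q=cv2.resize(cv2.imread("pics/side.png")[130:180,375:435],(240,200),interpolation=cv2.INTER_CUBIC)
r=cv2.resize(w[170:270,260:380],(240,200));
cv2.imwrite("pics/mix5.png",np.hstack([p,np.vstack([q,r,np.zeros((60,240,3),np.uint8)])]))
```

```text
[-0.55  0.12 -0.63] [ 0.02 -0.02  0.02] [ 0.50560265 -0.31093953  0.04302025] [-2.42674165e+00 -1.99486431e+00  7.03702363e-05]
```

View pics/mix5.png

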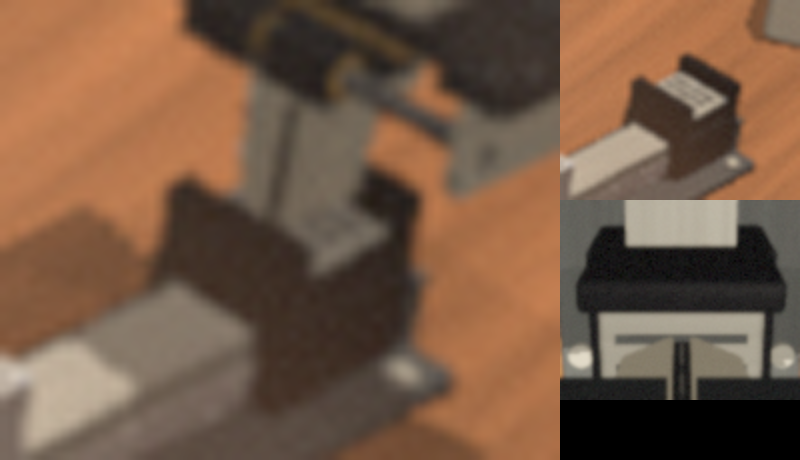

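Emit:
apply_moves:
  motion:
    - {"x": 0,"y": 0,"z": -0.1,"yaw": 0,"hand": -1}
    - {"x": 0,"y": 0,"z": -0.2,"yaw": 0,"hand": -1}
    - {"x": 0,"y": 0,"z": -0.3,"yaw": 0,"hand": -1}
    - {"x": 0,"y": 0,"z": -0.3,"yaw": 0,"hand": -1}

```text
clock: 7.12
position: [0.5058, -0.3111, 0.0403]
ee_rot: [2.427, 1.995, 0.0]
force: [-0.8, 1.0, 4.3]
width: 0.004
gripper_force: 2.4
```

Emit:
apply_moves:
  motion:
    - {"x": 0,"y": 0,"z": -0.2,"yaw": 0,"hand": -1}
    - {"x": 0,"y": 0,"z": -0.4,"yaw": 0,"hand": -1}
    - {"x": 0,"y": 0,"z": -0.6,"yaw": 0,"hand": -1}
    - {"x": 0,"y": 0,"z": -0.6,"yaw": 0,"hand": -1}

```text
clock: 7.62
position: [0.5058, -0.3111, 0.0344]
ee_rot: [2.427, 1.995, 0.0]
force: [-2.2, 1.3, 7.7]
width: 0.007
gripper_force: 3.9
```

Emit:
apply_moves:
  motion:
    - {"x": 0,"y": 0,"z": -0.15,"yaw": 0,"hand": -1}
    - {"x": 0.09,"y": 0.49,"z": -0.15,"yaw": 0,"hand": -1}
    - {"x": 0.19,"y": 0.98,"z": -0.15,"yaw": 0,"hand": -1}
    - {"x": 0.28,"y": 1.47,"z": -0.15,"yaw": 0,"hand": -1}
    - {"x": 0.38,"y": 1.96,"z": -0.15,"yaw": 0,"hand": -1}
    - {"x": 0.47,"y": 2.46,"z": -0.15,"yaw": 0,"hand": -1}
    - {"x": 0.57,"y": 2.95,"z": -0.15,"yaw": 0,"hand": -1}
    - {"x": 0.57,"y": 2.95,"z": -0.15,"yaw": 0,"hand": -1}

```text
clock: 8.62
position: [0.5115, -0.2825, 0.0336]
ee_rot: [2.426, 1.993, -0.001]
force: [-3.5, 0.3, 12.8]
width: 0.005
gripper_force: 6.6
```

Run:
```python
from h import *
a=get_image("top");b=cv2.imread("pics/top.png");g=get_image("side");cv2.imwrite("pics/s6.png",g);w=get_image("wrist");cv2.imwrite("pics/w6.png",w)
for c in("wrist",):
    o=cv2.imread("pics/w5.png")
    for n,i in(("old",o),("new",w)):
        col=i[150:275,318:322].mean((1,2));print(n,np.round(col[::5]).astype(int).tolist())
for q in("block0_center","carriage","latch_tab"):
    r=recognise(q,"side");print(q,[(np.round(x['rect']),round(x['p'],2)) for x in r[:2]])
```

```text
old [176, 176, 176, 175, 174, 173, 173, 171, 172, 21, 22, 21, 24, 39, 34, 53, 164, 159, 73, 47, 45, 32, 46, 43, 37]
new [174, 174, 173, 173, 172, 172, 171, 170, 170, 165, 24, 21, 19, 21, 39, 37, 33, 156, 80, 46, 45, 31, 48, 43, 34]
block0_center [(array([326., 188., 363., 206.]), 0.61)]
carriage [(array([325., 186., 366., 206.]), 0.71), (array([375., 150., 414., 182.]), 0.7)]
latch_tab []
```

Emit:
apply_moves:
  motion:
    - {"x": 0,"y": 0,"z": 0.5,"yaw": 0,"hand": -1}
    - {"x": 0,"y": 0,"z": 0.95,"yaw": 0,"hand": -1}
    - {"x": 0,"y": 0,"z": 0.95,"yaw": 0,"hand": -1}
    - {"x": 0.09,"y": 0.49,"z": 0.95,"yaw": 0,"hand": -1}
    - {"x": 0.19,"y": 0.98,"z": 0.95,"yaw": 0,"hand": -1}
    - {"x": 0.28,"y": 1.47,"z": 0.95,"yaw": 0,"hand": -1}
    - {"x": 0.38,"y": 1.96,"z": 0.95,"yaw": 0,"hand": -1}
    - {"x": 0.47,"y": 2.46,"z": 0.95,"yaw": 0,"hand": -1}
    - {"x": 0.57,"y": 2.95,"z": 0.95,"yaw": 0,"hand": -1}
    - {"x": 0.57,"y": 2.95,"z": 0.95,"yaw": 0,"hand": -1}

```text
clock: 10.18
position: [0.5166, -0.2533, 0.0419]
ee_rot: [2.427, 1.993, -0.002]
force: [-0.5, -5.6, -3.1]
width: 0.006
gripper_force: 2.7
```

Run:
```python
from h import *
g=get_image("side");cv2.imwrite("pics/s7.png",g);w=get_image("wrist");cv2.imwrite("pics/w7.png",w)
for f in("w5","w6","w7"):
    i=cv2.imread(f"pics/{f}.png");print(f,np.round(i[180:245:2,318:322].mean((1,2))).astype(int).tolist())
base=np.array([.504,-.311]);fd=np.array([.188,.982])
for k in(0,.03,.06,.09):print(k,proj("side",(*(base+fd*k),.078)))
for f in("side","s6","s7"):
    i=cv2.imread(f"pics/{f}.png")
    hsv=cv2.cvtColor(i,cv2.COLOR_BGR2HSV);m=(hsv[...,2]<75)
    sub=m[140:215,330:425];x=np.nonzero(sub.sum(0)>4)[0];print(f,[int((m[140:215,330+8*k:338+8*k]).sum()) for k in range(12)])
```

```text
w5 [173, 173, 172, 172, 172, 172, 141, 36, 21, 23, 22, 21, 18, 22, 22, 24, 36, 42, 38, 36, 34, 37, 32, 105, 160, 164, 161, 160, 149, 90, 73, 44, 47]
w6 [171, 170, 172, 171, 170, 170, 169, 170, 141, 37, 24, 19, 19, 18, 15, 19, 18, 16, 21, 34, 39, 39, 37, 32, 33, 33, 57, 145, 151, 100, 80, 45, 46]
w7 [167, 167, 167, 166, 167, 167, 166, 166, 166, 165, 166, 165, 163, 156, 156, 97, 22, 15, 14, 18, 18, 18, 11, 22, 18, 19, 31, 35, 33, 29, 31, 31, 29]
0 [406.9145772  150.27666676]
0.03 [400.37192548 153.65030228]
0.06 [393.66726898 157.10747352]
0.09 [386.7945151  160.65132204]
side [34, 23, 7, 8, 1, 0, 0, 6, 80, 135, 132, 18]
s6 [8, 22, 7, 4, 0, 0, 0, 77, 162, 132, 101, 73]
s7 [5, 21, 6, 4, 1, 0, 39, 136, 141, 152, 98, 62]
```

Emit:
apply_moves:
  motion:
    - {"x": 0.07,"y": 0.39,"z": 0,"yaw": 0,"hand": -1}
    - {"x": 0.15,"y": 0.78,"z": 0,"yaw": 0,"hand": -1}
    - {"x": 0.22,"y": 1.18,"z": 0,"yaw": 0,"hand": -1}
    - {"x": 0.3,"y": 1.57,"z": 0,"yaw": 0,"hand": -1}
    - {"x": 0.34,"y": 1.77,"z": 0,"yaw": 0,"hand": -1}
    - {"x": 0.34,"y": 1.77,"z": 0,"yaw": 0,"hand": -1}

```text
clock: 11.02
position: [0.52, -0.2362, 0.0418]
ee_rot: [2.427, 1.992, -0.003]
force: [-0.5, -7.2, -3.3]
width: 0.002
gripper_force: 3.5
```

Run:
```python
from h import *
w=get_image("wrist");cv2.imwrite("pics/w8.png",w);print(np.round(w[180:245:2,318:322].mean((1,2))).astype(int).tolist())
g=get_image("side");cv2.imwrite("pics/s8.png",g)
for q in("block0_center","block2_center","carriage"):
    r=silhouettes(q,"side");print(q,[(np.round(x['rect']),round(x['p'],2)) for x in r[:3]])
```

```text
[163, 163, 163, 163, 162, 162, 162, 163, 162, 163, 163, 162, 156, 151, 150, 92, 20, 18, 19, 16, 20, 20, 18, 16, 18, 21, 27, 36, 34, 31, 30, 28, 30]
block0_center [(array([314., 192., 356., 210.]), 0.65)]
block2_center [(array([337., 166., 370., 188.]), 0.81), (array([330., 157., 421., 217.]), 0.54), (array([357., 154., 408., 192.]), 0.48)]
carriage [(array([356., 150., 406., 195.]), 0.88), (array([358., 225., 424., 265.]), 0.58), (array([326., 159., 420., 216.]), 0.42)]
```

Emit:
apply_moves:
  motion:
    - {"x": 0.04,"y": 0.2,"z": 0,"yaw": 0,"hand": -1}
    - {"x": 0.08,"y": 0.4,"z": 0,"yaw": 0,"hand": -1}
    - {"x": 0.08,"y": 0.4,"z": 0,"yaw": 0,"hand": -1}

```text
clock: 11.65
position: [0.5207, -0.2325, 0.0418]
ee_rot: [2.427, 1.992, -0.003]
force: [-0.2, -7.5, -2.1]
width: 0.005
gripper_force: 3.8
```

Emit:
apply_moves:
  motion:
    - {"x": 0.04,"y": 0.2,"z": 0,"yaw": 0,"hand": -1}
    - {"x": 0.08,"y": 0.4,"z": 0,"yaw": 0,"hand": -1}
    - {"x": 0.08,"y": 0.4,"z": 0,"yaw": 0,"hand": -1}

```text
clock: 12.02
position: [0.5215, -0.2285, 0.0419]
ee_rot: [2.427, 1.992, -0.003]
force: [-0.2, -8.0, -2.5]
width: 0.004
gripper_force: 3.9
```

Emit:
apply_moves:
  motion:
    - {"x": 0.04,"y": 0.2,"z": 0,"yaw": 0,"hand": -1}
    - {"x": 0.06,"y": 0.3,"z": 0,"yaw": 0,"hand": -1}
    - {"x": 0.06,"y": 0.3,"z": 0,"yaw": 0,"hand": -1}

```text
clock: 12.4
position: [0.5221, -0.2253, 0.0419]
ee_rot: [2.427, 1.992, -0.003]
force: [-1.3, -7.4, -2.0]
width: 0.005
gripper_force: 3.6
```

Emit:
apply_moves:
  motion:
    - {"x": 0.04,"y": 0.2,"z": 0,"yaw": 0,"hand": -1}
    - {"x": 0.06,"y": 0.3,"z": 0,"yaw": 0,"hand": -1}
    - {"x": 0.06,"y": 0.3,"z": 0,"yaw": 0,"hand": -1}

```text
clock: 12.78
position: [0.523, -0.2208, 0.0421]
ee_rot: [2.427, 1.994, -0.001]
force: [-1.6, -5.4, -0.4]
width: 0.002
gripper_force: 4.5
```

Emit:
apply_moves:
  motion:
    - {"x": 0.02,"y": 0.1,"z": 0,"yaw": 0,"hand": -1}
    - {"x": 0.02,"y": 0.1,"z": 0,"yaw": 0,"hand": -1}

```text
clock: 13.02
position: [0.5232, -0.2199, 0.0421]
ee_rot: [2.427, 1.994, -0.001]
force: [-1.6, -4.7, -0.8]
width: 0.002
gripper_force: 4.1
```

Emit:
apply_moves:
  motion:
    - {"x": 0.02,"y": 0.1,"z": 0,"yaw": 0,"hand": -1}
    - {"x": 0.02,"y": 0.1,"z": 0,"yaw": 0,"hand": -1}

```text
clock: 13.28
position: [0.5232, -0.2199, 0.0421]
ee_rot: [2.427, 1.993, -0.002]
force: [-1.9, -8.0, 0.0]
width: 0.006
gripper_force: 5.1
```

Emit:
apply_moves:
  motion:
    - {"x": 0.02,"y": 0.1,"z": 0,"yaw": 0,"hand": -1}
    - {"x": 0.04,"y": 0.2,"z": 0,"yaw": 0,"hand": -1}
    - {"x": 0.04,"y": 0.2,"z": 0,"yaw": 0,"hand": -1}

```text
clock: 13.65
position: [0.5232, -0.2198, 0.0422]
ee_rot: [2.428, 1.99, -0.004]
force: [-2.3, -13.3, 0.1]
width: 0.003
gripper_force: 7.1
```

Emit:
apply_moves:
  motion:
    - {"x": -0.13,"y": -0.8,"z": 0,"yaw": 0,"hand": -1}
    - {"x": -0.13,"y": -0.8,"z": 3,"yaw": 0,"hand": -1}
    - {"x": -0.1,"y": -0.6,"z": 8,"yaw": 0,"hand": -1}
    - {"x": 1,"y": 4.5,"z": 11,"yaw": 0,"hand": -1}
    - {"x": 2,"y": 10,"z": 11,"yaw": 0,"hand": -0.5}
    - {"x": 3.2,"y": 16,"z": 11,"yaw": 0,"hand": 0}
    - {"x": 4.2,"y": 21.5,"z": 11,"yaw": 0,"hand": 0.4}
    - {"x": 4.4,"y": 22.9,"z": 11,"yaw": 0,"hand": 0.6}
    - {"x": 4.4,"y": 22.9,"z": 11,"yaw": 0,"hand": 0.6}
    - {"x": 4.4,"y": 22.9,"z": 11,"yaw": 0,"hand": 0.6}

```text
clock: 14.9
position: [0.5678, 0.0108, 0.1519]
ee_rot: [2.429, 1.992, -0.001]
force: [-0.7, -0.9, -0.6]
width: 0.607
gripper_force: 0.0
```

Run:
```python
from h import *
s=observe();print(np.round(s['position'],4),np.round(s['ee_rot'],3))
g=get_image("side");w=get_image("wrist");m=camera_model("wrist");cv2.imwrite("pics/w9.png",w);cv2.imwrite("pics/s9.png",g)
f=np.array([.188,.982]);M=np.array([.560,-.026])
for nm,p in(("front",66),("mouth",0),):
    P=(*(M+f*p/1000),.044);print(nm,proj("wrist",P,m),proj("side",P))
for z in(0,.0255):print(proj("wrist",s['position']+[0,0,z],m),proj("side",s['position']+[0,0,z]))
cv2.imwrite("pics/mix9.png",np.vstack([w[60:400],cv2.resize(g[120:225,290:470],(446,260),interpolation=cv2.INTER_CUBIC)[:, :446] if 0 else np.pad(cv2.resize(g[120:225,290:470],(446,260),interpolation=cv2.INTER_CUBIC),((0,0),(0,194),(0,0)))]))
```

```text
[0.5678 0.0108 0.1519] [ 2.429e+00  1.992e+00 -1.000e-03]
front [319.33270346 166.60142553] [316.84951987 205.70619456]
mouth [319.93827368 226.77441624] [335.2637988  195.94630189]
[320.3337516  236.62916776] [325.44900902 169.93326575]
[320.32946081 254.26777755] [325.63654819 161.86216016]
```

View pics/mix9.png

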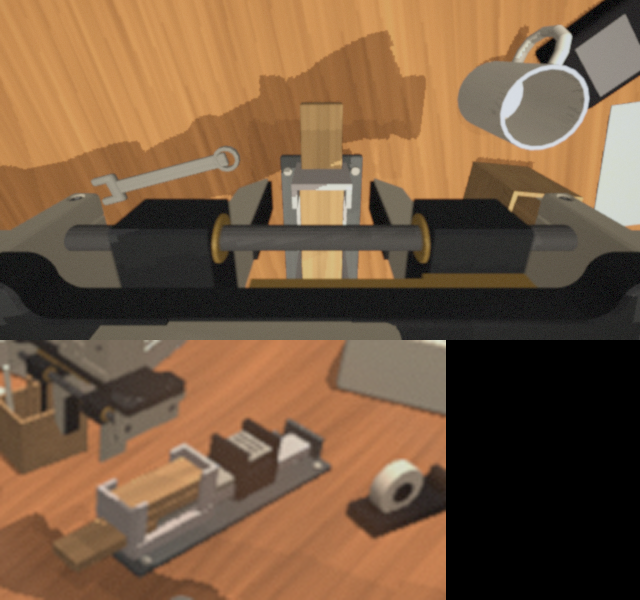

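Run:
```python
from h import *
for n,u,v,z in(("mugb near edge top",322,139,.085),("mugb near bottom",322,139,.0),("muga",267,143,.09),("penbox near",368,143,.125),("bottle",230,150,0.05)):print(n,ray("top",u,v,z).round(3))
# actual hand extents in world at current pose
s=observe();p=np.array(s['position']);x=np.array([.982,-.188,0]);print("hand ends",(p+.095*x).round(3),(p-.095*x).round(3))
b=get_image("top")
for r in silhouettes("tray","top")[:1]:
    R=cv2.minAreaRect(cv2.findNonZero(r['mask'].astype(np.uint8)));print(cv2.boxPoints(R).round(1).tolist(),r['p'])
    for z in(0,.022):
        P=np.array([ray("top",u,v,z)[:2] for u,v in cv2.boxPoints(R)]);print(P.mean(0))
```

```text
mugb near edge top [0.712 0.01  0.085]
mugb near bottom [0.733 0.011 0.   ]
muga [0.696 0.16  0.09 ]
penbox near [ 0.695 -0.114  0.125]
bottle [0.682 0.27  0.05 ]
hand ends [ 0.661 -0.007  0.152] [0.475 0.029 0.152]
[[180.10000610351562, 249.89999389648438], [192.6999969482422, 183.6999969482422], [241.8000030517578, 193.10000610351562], [229.1999969482422, 259.29998779296875]] 0.55
[0.48087305 0.32733519]
[0.48007415 0.32123998]
```

Emit:
apply_moves:
  motion:
    - {"x": 0.2,"y": 0.5,"z": -4,"yaw": 0,"hand": 0.6}
    - {"x": 0.2,"y": 0.5,"z": -8,"yaw": 0,"hand": 0.6}
    - {"x": 0.2,"y": 0.5,"z": -11,"yaw": 0,"hand": 0.6}
    - {"x": 0.2,"y": 0.5,"z": -12.5,"yaw": 0,"hand": 0.6}
    - {"x": 0.2,"y": 0.5,"z": -13.5,"yaw": 0,"hand": 0.6}
    - {"x": 0.2,"y": 0.5,"z": -14.3,"yaw": 0,"hand": 0.6}
    - {"x": 0.2,"y": 0.5,"z": -14.6,"yaw": 0,"hand": 0.6}
    - {"x": 0.2,"y": 0.5,"z": -14.6,"yaw": 0,"hand": 0.6}

```text
clock: 16.1
position: [0.5703, 0.0178, 0.0065]
ee_rot: [2.427, 1.995, 0.001]
force: [0.1, 0.5, 0.7]
width: 0.802
gripper_force: 0.0
```

Run:
```python
from h import *
g=get_image("side");w=get_image("wrist");cv2.imwrite("pics/s10.png",g);cv2.imwrite("pics/w10.png",w)
s=observe();print(np.round(s['position'],4),np.round(s['force'],1),s['width'])
for q in("block0_center",):
    for c in("side","wrist"):print(c,[(np.round(x['rect']),round(x['p'],2)) for x in recognise(q,c)[:2]])
# wood colour extents along rows in wrist, brightness profile columns
print(np.round(w[150:240:4,321]).astype(int).tolist())
r=w[225];print(np.round(r[200:440:5].mean(1)).astype(int).tolist())
```

```text
[0.5705 0.0178 0.0067] [-0.4  0.3 -0.1] 0.803412282154506
side [(array([309., 196., 326., 216.]), 0.49)]
wrist [(array([279., 217., 360., 335.]), 0.7)]
[[62, 107, 155], [59, 106, 156], [59, 105, 154], [64, 106, 156], [59, 102, 149], [56, 98, 144], [55, 96, 145], [59, 99, 147], [54, 95, 145], [54, 98, 148], [57, 102, 149], [63, 104, 154], [62, 107, 156], [59, 106, 155], [56, 104, 154], [52, 96, 143], [55, 97, 144], [49, 78, 105], [49, 75, 100], [74, 115, 146], [81, 124, 157], [79, 123, 158], [81, 123, 157]]
[88, 94, 98, 96, 94, 96, 96, 96, 94, 102, 99, 98, 94, 95, 98, 94, 90, 93, 94, 90, 97, 97, 96, 88, 93, 95, 93, 86, 94, 97, 95, 98, 98, 97, 94, 95, 91, 90, 99, 104, 103, 95, 98, 99, 100, 99, 101, 98]
```

Emit:
apply_moves:
  motion:
    - {"x": 0,"y": 0,"z": 0,"yaw": 0,"hand": -0.2}
    - {"x": 0,"y": 0,"z": 0,"yaw": 0,"hand": -0.4}
    - {"x": 0,"y": 0,"z": 0,"yaw": 0,"hand": -0.4}
    - {"x": 0,"y": 0,"z": 0,"yaw": 0,"hand": -0.4}
    - {"x": 0,"y": 0,"z": 0,"yaw": 0,"hand": -0.4}
  newtons: 30

```text
clock: 16.92
position: [0.5701, 0.0178, 0.0062]
ee_rot: [2.427, 1.995, 0.0]
force: [0.1, 0.5, -0.8]
width: 0.479
gripper_force: 30.0
```

Emit:
apply_moves:
  motion:
    - {"x": 0.09,"y": 0.49,"z": 0,"yaw": 0,"hand": -0.4}
    - {"x": 0.28,"y": 1.47,"z": 0,"yaw": 0,"hand": -0.4}
    - {"x": 0.47,"y": 2.45,"z": 0,"yaw": 0,"hand": -0.4}
    - {"x": 0.66,"y": 3.44,"z": 0,"yaw": 0,"hand": -0.4}
    - {"x": 0.85,"y": 4.42,"z": 0,"yaw": 0,"hand": -0.4}
    - {"x": 1.03,"y": 5.4,"z": 0,"yaw": 0,"hand": -0.4}
    - {"x": 1.22,"y": 6.38,"z": 0,"yaw": 0,"hand": -0.4}
    - {"x": 1.41,"y": 7.37,"z": 0,"yaw": 0,"hand": -0.4}
    - {"x": 1.5,"y": 7.86,"z": 0,"yaw": 0,"hand": -0.4}
    - {"x": 1.5,"y": 7.86,"z": 0,"yaw": 0,"hand": -0.4}

```text
clock: 18.18
position: [0.5851, 0.0968, 0.0061]
ee_rot: [-2.426, -1.996, -0.0]
force: [0.0, 0.0, 0.1]
width: 0.478
gripper_force: 30.0
```

Run:
```python
from h import *
g=get_image("side");w=get_image("wrist");cv2.imwrite("pics/s11.png",g);cv2.imwrite("pics/w11.png",w);t=get_image("top");cv2.imwrite("pics/t11.png",t)
s=observe();print(np.round(s['position'],4),np.round(s['force'],1),np.round(s['ft_torque'],2),s['width'])
for q in("block0_center","block2_center"):
    for c in("side","wrist","top"):print(q,c,[(np.round(x['rect']),round(x['p'],2)) for x in recognise(q,c)[:2]])
```

```text
[0.585  0.0957 0.0061] [-0.1  0.4 -1.1] [-0.06 -0.07  0.  ] 0.47800330120490225
block0_center side [(array([287., 213., 301., 227.]), 0.57)]
block0_center wrist [(array([284., 217., 362., 341.]), 0.73)]
block0_center top [(array([315., 180., 327., 198.]), 0.66)]
block2_center side [(array([335., 168., 370., 190.]), 0.91), (array([312., 133., 324., 172.]), 0.3)]
block2_center wrist [(array([  1.,   0., 240.,  25.]), 0.44)]
block2_center top [(array([334., 190., 379., 214.]), 0.89)]
```

Emit:
apply_moves:
  motion:
    - {"x": 0,"y": 0,"z": 2,"yaw": 0,"hand": -0.4}
    - {"x": 0,"y": 0,"z": 5,"yaw": 0,"hand": -0.4}
    - {"x": -1.5,"y": 1,"z": 7,"yaw": 9,"hand": -0.4}
    - {"x": -4,"y": 3,"z": 7,"yaw": 19,"hand": -0.4}
    - {"x": -7,"y": 6,"z": 7,"yaw": 29,"hand": -0.4}
    - {"x": -10,"y": 10,"z": 7,"yaw": 39,"hand": -0.4}
    - {"x": -12,"y": 14,"z": 7,"yaw": 49,"hand": -0.4}
    - {"x": -13.5,"y": 18,"z": 7,"yaw": 59,"hand": -0.4}
    - {"x": -14.5,"y": 21,"z": 7,"yaw": 69,"hand": -0.4}
    - {"x": -14.5,"y": 23.1,"z": 7,"yaw": 79,"hand": -0.4}

```text
clock: 19.88
position: [0.439, 0.3291, 0.0764]
ee_rot: [-0.591, -3.085, -0.001]
force: [0.3, -0.2, -0.6]
width: 0.475
gripper_force: 30.0
```

Emit:
apply_moves:
  motion:
    - {"x": 0,"y": 0,"z": 0,"yaw": 9,"hand": -0.4}
    - {"x": 0,"y": 0,"z": 0,"yaw": 13,"hand": -0.4}
    - {"x": 0,"y": 0,"z": 0,"yaw": 13,"hand": -0.4}
    - {"x": 0,"y": 0,"z": 0,"yaw": 13,"hand": -0.4}

```text
clock: 20.38
position: [0.4401, 0.3272, 0.0762]
ee_rot: [0.254, 3.131, -0.0]
force: [1.0, 0.5, -1.8]
width: 0.477
gripper_force: 30.0
```

Run:
```python
from h import *
s=observe();print(np.round(s['position'],4),np.round(s['ee_rot'],3),np.round(s['force'],1),s['width'])
a=s['ee_rot'];print("tool y deg",np.degrees(2*np.arctan2(a[1],a[0]))-90)
t=get_image("top");cv2.imwrite("pics/t12.png",t);w=get_image("wrist");cv2.imwrite("pics/w12.png",w);m=camera_model("wrist")
for c in("top","wrist"):
    for q in("block0_center","tray"):
        for r in silhouettes(q,c)[:1]:
            R=cv2.minAreaRect(cv2.findNonZero(r['mask'].astype(np.uint8)))
            z=.095 if q[0]=="b" else .022
            P=np.array([ray(c,u,v,z,m if c=="wrist" else None)[:2] for u,v in cv2.boxPoints(R)]);d=np.diff(P,axis=0)
            print(c,q,round(r['p'],2),np.round(r['rect']),P.round(3).tolist(),np.linalg.norm(d,axis=1).round(3),np.degrees(np.arctan2(d[:,1],d[:,0])).round(1))
```

```text
[0.4401 0.3272 0.0762] [ 0.254  3.131 -0.   ] [ 1.   0.5 -1.8] 0.4772986373853556
tool y deg 80.7361879406426
top block0_center 0.62 [191. 198. 216. 223.] [[0.477, 0.35], [0.539, 0.344], [0.532, 0.294], [0.47, 0.301]] [0.062 0.05  0.062] [ -6.2 -97.9 173.6]
top tray 0.93 [189. 185. 242. 246.] [[0.422, 0.4], [0.586, 0.381], [0.564, 0.236], [0.402, 0.257]] [0.165 0.146 0.164] [ -6.7 -98.5 172.7]
wrist block0_center 0.79 [283. 219. 360. 339.] [[0.414, 0.306], [0.421, 0.353], [0.511, 0.343], [0.502, 0.288]] [0.048 0.091 0.055] [ 80.8  -6.8 -99.2]
wrist tray 0.79 [236. 148. 405. 340.] [[0.376, 0.267], [0.396, 0.401], [0.586, 0.389], [0.561, 0.221]] [0.136 0.19  0.17 ] [ 81.4  -3.6 -98.4]
```

Emit:
apply_moves:
  motion:
    - {"x": 0.7,"y": -0.1,"z": -2,"yaw": 0,"hand": -0.4}
    - {"x": 0.7,"y": -0.1,"z": -4.5,"yaw": 0,"hand": -0.4}
    - {"x": 0.7,"y": -0.1,"z": -6.5,"yaw": 0,"hand": -0.4}
    - {"x": 0.7,"y": -0.1,"z": -7.8,"yaw": 0,"hand": -0.4}
    - {"x": 0.7,"y": -0.1,"z": -8.5,"yaw": 0,"hand": -0.4}
    - {"x": 0.7,"y": -0.1,"z": -8.8,"yaw": 0,"hand": -0.4}
    - {"x": 0.7,"y": -0.1,"z": -8.8,"yaw": 0,"hand": -0.4}

```text
clock: 21.55
position: [0.4472, 0.3266, -0.0116]
ee_rot: [0.251, 3.131, 0.001]
force: [-0.2, -0.2, 0.0]
width: 0.475
gripper_force: 30.0
```

Emit:
apply_moves:
  motion:
    - {"x": 0,"y": 0,"z": -0.2,"yaw": 0,"hand": -0.4}
    - {"x": 0,"y": 0,"z": -0.4,"yaw": 0,"hand": -0.4}
    - {"x": 0,"y": 0,"z": -0.4,"yaw": 0,"hand": -0.4}

```text
clock: 21.92
position: [0.4471, 0.3262, -0.0159]
ee_rot: [0.251, 3.132, -0.0]
force: [0.7, 0.8, -1.2]
width: 0.475
gripper_force: 30.0
```

Emit:
apply_moves:
  motion:
    - {"x": 0,"y": 0,"z": -0.1,"yaw": 0,"hand": -0.4}
    - {"x": 0,"y": 0,"z": -0.2,"yaw": 0,"hand": -0.4}
    - {"x": 0,"y": 0,"z": -0.2,"yaw": 0,"hand": -0.4}

```text
clock: 22.3
position: [0.4471, 0.3263, -0.0178]
ee_rot: [0.251, 3.132, 0.0]
force: [0.6, 0.4, 0.6]
width: 0.477
gripper_force: 30.0
```

Emit:
apply_moves:
  motion:
    - {"x": 0,"y": 0,"z": -0.1,"yaw": 0,"hand": -0.4}
    - {"x": 0,"y": 0,"z": -0.2,"yaw": 0,"hand": -0.4}
    - {"x": 0,"y": 0,"z": -0.2,"yaw": 0,"hand": -0.4}

```text
clock: 22.68
position: [0.4472, 0.3263, -0.0179]
ee_rot: [0.25, 3.13, -0.001]
force: [-4.4, -7.3, 26.4]
width: 0.473
gripper_force: 30.0
```

Emit:
apply_moves:
  motion:
    - {"x": 0,"y": 0,"z": 0.2,"yaw": 0,"hand": -0.4}
    - {"x": 0,"y": 0,"z": 0.2,"yaw": 0,"hand": 0}
    - {"x": 0,"y": 0,"z": 0.2,"yaw": 0,"hand": 0.3}
    - {"x": 0,"y": 0,"z": 0.2,"yaw": 0,"hand": 0.3}
    - {"x": 0,"y": 0,"z": 0.2,"yaw": 0,"hand": 0.3}
    - {"x": 0,"y": 0,"z": 3,"yaw": 0,"hand": 0.3}
    - {"x": 0,"y": 0,"z": 8,"yaw": 0,"hand": 0.3}
    - {"x": -1,"y": -2,"z": 13,"yaw": 0,"hand": 0.3}
    - {"x": -4,"y": -6,"z": 16,"yaw": 0,"hand": 0.3}
    - {"x": -5,"y": -11,"z": 18,"yaw": 0,"hand": 0.3}

```text
clock: 23.92
position: [0.3958, 0.2165, 0.1614]
ee_rot: [0.246, 3.131, 0.001]
force: [1.4, -1.1, 0.9]
width: 0.649
gripper_force: 0.0
```

Emit:
apply_moves:
  motion:
    - {"x": 0,"y": -6,"z": 0,"yaw": 0,"hand": 0.3}
    - {"x": 0,"y": -10,"z": 0,"yaw": 0,"hand": 0.3}
    - {"x": 0,"y": -10,"z": 0,"yaw": 0,"hand": 0.3}

```text
clock: 24.3
position: [0.3969, 0.1128, 0.1599]
ee_rot: [-0.26, -3.131, 0.003]
force: [-0.7, 0.6, -0.7]
width: 0.649
gripper_force: 0.0
```

Run:
```python
from h import *
s=observe();print(s['clock'],np.round(s['position'],3),s['width'])
t=get_image("top");cv2.imwrite("pics/t13.png",t);g=get_image("side");cv2.imwrite("pics/s13.png",g)
for q,z in(("block0_center",.02),("tray",.022),("block2_center",.076),("latch_tab",.066)):
    for r in silhouettes(q,"top")[:3]:
        R=cv2.minAreaRect(cv2.findNonZero(r['mask'].astype(np.uint8)))
        P=np.array([ray("top",u,v,z)[:2] for u,v in cv2.boxPoints(R)]);d=np.diff(P,axis=0)
        print(q,round(r['p'],2),np.round(r['rect']),P.mean(0).round(3),np.linalg.norm(d,axis=1).round(3),np.degrees(np.arctan2(d[:,1],d[:,0])).round(1))
c=cv2.resize(t[170:270,170:460],(800,276));e=cv2.resize(g[130:340,200:480],(400,300))
cv2.imwrite("pics/final.png",np.vstack([c,np.pad(e,((0,0),(0,400),(0,0)))]))
```

```text
24.3 [0.397 0.113 0.16 ] 0.6487141410220132
block0_center 0.61 [400. 204. 416. 222.] [ 0.522 -0.242] [0.054 0.044 0.054] [-10.7 -99.9 169.1]
block0_center 0.56 [200. 199. 226. 244.] [0.481 0.32 ] [0.123 0.05  0.123] [  -8.9 -100.4  170.9]
tray 0.92 [182. 186. 241. 254.] [0.48  0.322] [0.193 0.144 0.192] [ -7.  -98.9 172.3]
block2_center 0.71 [334. 189. 378. 216.] [ 0.547 -0.089] [0.047 0.12  0.047] [ -10.6 -100.7  168.8]
latch_tab 0.74 [397. 202. 416. 224.] [ 0.519 -0.233] [0.05  0.041 0.05 ] [-10.7 -99.9 169.1]
latch_tab 0.46 [245. 108. 284. 144.] [0.753 0.168] [0.081 0.12  0.08 ] [ -61.2 -151.9  118.6]
```

```bash
python3 -c "
from cell import *
print(sign_off())"
```

```text
the job is handed in; nothing more can be done
None
```

The job is handed in. The pusher slid about 79 mm and stopped dead at the next stop. The bottom block measures centred in the tray, within about 2 mm, and the top block measures in its place in the magazine. I did not view a final close-up, so the tab being up and the block lying flat are inferred from forces and silhouettes.

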